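# Clear the ear defenders and grease the polishing arbor

## Task

The ear defenders have been left standing in front of the polishing arbor: hang them by their headband over the steel rail and let go of them. Then take the push-type grease gun out of its wooden block, push its coupler squarely onto the tilted grease nipple of the bearing next to the pulley until it snaps on, and keep pushing against the spring until the pump is well past half its stroke. Finish while holding the gun there, pushed in, and leave everything else on the bench where it is.

Things in the scene. Friction and masses are not known exactly. Their poses are not given: they have to be found in the camera images.
- defenders: Black ear defenders, 164 mm wide, 62 mm deep, 180 mm high, 0.2 kg, standing upright on the flat bottoms of the two cups. Origin: on the bench midway between the cups; z up to the headband, y from cup to cup, x across the band. The middle of the headband is a straight rubber pad 80 mm long (along y), 26 mm wide (along x) and 16 mm thick (z = 164 to 180 mm); the band bends down on either side of it. The gap between the cups is 86 mm, the cups are 80 mm high.
- crown (a point): Middle of the top face of the headband pad of the ear defenders, 180 mm above their cups' undersides.
- rail: Hanging rail: a 14 mm steel tube bent into an upside-down U and screwed to the bench with two round flanges (44 mm wide, 5 mm high). Origin on the bench midway between the legs; the bar runs along x, straight for 160 mm, the legs stand at x = -95 and +95 mm; the top of the bar is 190 mm above the bench. Hung ear defenders have a cup on either side of the bar.
- rail_mid (a point): Middle of the rail's bar, on its top, 190 mm above the bench.
- gun: Push-type grease gun, 0.36 kg, 165 mm long, standing coupler down in its block. Aluminium barrel 32 mm in diameter at z = 52 to 165 mm, with a knurled butt; a 38 mm collar (z = 52 to 60) rests on the block; below it a 12 mm tube and a steel coupler 24 mm long, 20 mm wide, flared to 24 at the mouth. Origin: centre of the coupler's mouth when the pump is out; z along the gun to the butt.
- pump (a joint): Stroke of the grease gun's pump in m: how far tube and coupler are pushed into the barrel, 0 (sprung out) to 0.014. The spring takes about 12 N to start and 18 N when fully in, where it stops; pushing it all the way to the stop does no harm.
- gun_mouth (a point): Centre of the open mouth of the gun's coupler (moves with the pump); axes as the gun's. The mouth is flared, 19 mm wide, and leads into a 15 mm bore, 12 mm deep in all; spring jaws 3 mm inside the mouth snap over the nipple's ball at about 4 to 6 N when pushed on squarely, more when off to one side.
- gun_seat (a point): Bottom of the bore in the coupler, 12 mm inside the mouth, on the gun's axis: the tip of the nipple touches here when the coupler has snapped fully on.
- tool_block: Beech block 70 x 120 x 65 mm (x, y, z) fixed to the bench, origin at the centre of its underside. The gun's hole, 27 mm wide, goes right through at y = +28 mm.
- arbor: Bench polishing arbor, fixed to the bench: green base plate 160 x 200 x 12 mm (x, y), a steel shaft along y 48.5 mm above the bench, two grey pillow-block bearings at y = +62 and -62 mm, a grooved pulley 90 mm in diameter at the +y end (y = 106 to 138 mm), a tapered point at the -y end (to y = -185 mm). Origin: underside of the plate, centre. Nothing on it is higher than 100 mm.
- nipple: Steel grease nipple on the bearing next to the pulley: a 12 mm ball on an 8 mm neck over a hexagon, on the front (-x) upper side of the bearing. Origin: the outermost point of the ball; z points outwards along the nipple, 35 degrees from upright, leaning to the arbor's -x side. The hexagon begins 16.5 mm below the tip. The other bearing has one just like it, which is not wanted.
- nipple_tip (a point): Outermost point of the ball of the nipple next to the pulley, on the nipple's axis.
- spanner: Spanner 160 mm long lying on the bench. To be left alone.
- pencil: Carpenter's pencil 170 mm long lying on the bench. To be left alone.
- tape_measure: Tape measure, 68 x 36 x 62 mm high, standing on the bench. To be left alone.
- grease_tin: Steel tin, 80 mm in diameter, 78 mm high. To be left alone.
- mug: White mug, 80 mm in diameter, 92 mm high. To be left alone.
- glue: White glue bottle, 60 mm in diameter, 170 mm high. To be left alone.
- offcut: Offcut of dark frame moulding 150 mm long lying on the bench. To be left alone.

How it is judged:
On the way:
1. the ear defenders hang over the rail by their headband, let go and at rest (contact force between defenders and rail above 0.8 N and horizontal distance between crown and rail_mid below 0.075 m and height (world z) of crown above 0.188 m and angle between defenders's own z axis and vertical below 0.35 rad and contact force between the fingers and defenders below 0.05 N and linear speed of defenders below 0.05 m/s), for 0.3 s.
At the end, for the whole second after the job is handed in: Ear defenders hang at rest from the rail, untouched (crown within 75 mm of its middle, tilt under 20 deg). Coupler snapped on the nipple by the pulley (tip within 3.5 mm of the bore's bottom, within 8 deg of its axis). Gun held in the fingers, pump over 7 of its 14 mm in, over 6 N on the nipple (all of step 1 and distance between nipple_tip and gun_seat below 0.0035 m and angle between the z axis of gun and the z axis of nipple, either way round below 0.14 rad and value of joint pump above 0.007 m and contact force between gun and arbor above 6 N and contact force between the fingers and gun above 2 N); the arm keeps its last pose, push and grip.
It fails at once if something else on the bench was moved by more than 30 mm (distance of any of spanner, pencil, tape_measure, grease_tin, mug, glue, offcut from where it was at the start of the episode above 0.03 m).
It also fails if it takes over 58 s, if anything falls off the work surface, if the arm or the gripper's body presses on something with over 40 N, if the wrist force passes 120 N, or if a joint passes its speed limit or range.

## Robot

A 7-joint arm with a two-finger parallel gripper is mounted at the origin on the work surface. World frame = base frame: x ahead of the robot, y to its left, z up, the work surface at z = 0. Lengths are in m, angles in rad, forces in N, time in s.
With the tool pointing down it reaches from about 0.4 to 0.85 m from the base axis. Payload 10.4 kg.
Tool frame: the origin (TCP) lies on the centre line of the jaws, within the pads' length; the fingertips stand 8 mm ahead of it and the grasp point (between the pads) lies 11 mm behind it (r.finger_overhang is the distance from the TCP to the fingertips, in m); z points along the fingers, y is the line along which they close (so a half turn about z gives the same grasp; the last joint's range is limited). The gripper opens to 87 mm and grips with 3 to 60 N. Pads are 19 mm wide; open, the fingers measure 117 mm over their backs; the gripper's body (75 mm by 190 mm) begins 51 mm behind the grasp point.
Start: joints at [1.233, 0.332, -0.065, 1.46, 0.022, 1.35, -0.088], TCP at [0.194, -0.594, 0.231] pointing down, gripper open.
Joint ranges: [-2.6, 2.6], [-0.5, 2.12], [-1.47, 1.34], [0.16, 2.42], [-1.27, 4.41], [0.06, 2.06], [-2.6, 2.6]. Speed limits (rad/s): [2.22, 2.22, 2.79, 2.79, 3.14, 3.14, 3.14].

## Interface

Orientations are given as a unit quaternion [x, y, z, w].
In Python, from bench import r, vision gives the robot as it stands.
- The arm moves only by the tool drive_tool, never from a script. Its argument "series" is a list of rows, each a list of 2 entries, a list of its own where there are three numbers: the shift along the world's x, y, z in cm, then the turn about the world's z in degrees. A call has exactly 10 rows; each row shifts and turns the commanded pose from where the row before left it; what a row does not reach is not made up. A row lasts 1/8 s, in which the tool goes at most 62.5 mm and 10.7 degrees, less where a joint would pass 70% of its speed; a pose out of reach is approached as far as the arm can. A call with a gripper value outside its range is refused whole. "hand" is the closure, from 0 (fully open) to 1 (shut), set as the call begins (left out, the last holds). The fingers move at their own pace and stop on an object; "newtons" is the grip in N (left out, the last holds). Time passes only in rows, so rows that do not move let the fingers close, or fill a call up. It gives the time, the measured TCP pose, the force, the opening and the grip force at its end, in the units of the state.
- r.read_state(): the state, without advancing time (a new reading comes with each control period).
- vision.camera(name): name is "scene" or "side" or "wrist"; returns a dict with "color" (420x560x3 uint8, red, green, blue), "intrinsics" (3x3 intrinsics, pixels), "k1" (the pictures are not rectified: a ray, as slopes to the right and down, at radius r is drawn at 1 + k1 r^2 times it, then the intrinsics apply), "R" (3x3) and "t" (3): a world point X has camera coordinates R X + t; the wrist camera has in their place "mount" (4x4, takes a point from camera to tool coordinates, whose origin is the TCP and whose axes are the flange's). Camera axes: x right, y down, z forward; pixel columns grow to the right and rows downward; lengths in m; the calibration is good to about 2 mm. A picture is of the moment at which its call begins: read the wrist's pose just before it. There is no depth.
- r.close_job(): hands the job in; it is judged then, once.
The state is a dict: "time": time; "joint_positions": joint angles; "joint_vel": joint speeds; "joint_torque": joint torques, N m; "ee_pos": TCP position; "eef_rot": TCP orientation; "ft_force": force on the tool from outside, world axes, zero at the start; "torque": the same for the moment, N m; "width": finger opening in m; "grip_force": force on a finger pad.
Only numpy, scipy, OpenCV 4.12 (cv2) and the standard library are available. Lean on these libraries where they do the work, as an engineer would, in place of code of your own. Each camera call takes 0.05 s, during which the arm holds its last target. There are 200 camera calls.

## Working session

There is one attempt and no reset: what is moved stays moved. The work goes in short steps, Python scripts to look and compute and a tool call to move; the robot and the scene stay as the last step left them, time stands still between calls to the robot, and variables do not carry over. Pictures are saved under pics/ and viewed, at most 10 in all, crops included, and the job is handed in when it is done.

Besides the shell and the picture viewer there is one more tool, called after ">>>" by a JSON object that holds its "method" and its "body", one argument or row to a line. drive_tool: Moves the arm, as the interface text tells. Its arguments: {"type":"object","properties":{"series":{"type":"array"},"hand":{"type":"number"},"newtons":{"type":"number"}},"required":["series"]}

```bash
mkdir -p pics; cat > h.py <<'E'
import numpy as np, cv2
from bench import r, vision
from scipy.spatial.transform import Rotation as Ro
def cam(n):
    if n=="wrist": s=r.read_state()
    c=dict(vision.camera(n))
    if n=="wrist":
        T=np.eye(4);T[:3,:3]=Ro.from_quat(s["eef_rot"]).as_matrix();T[:3,3]=s["ee_pos"]
        W=np.linalg.inv(T@np.array(c["mount"]));c["R"],c["t"]=W[:3,:3],W[:3,3]
    c["R"]=np.array(c["R"]);c["t"]=np.array(c["t"]).ravel();c["intrinsics"]=np.array(c["intrinsics"],float);return c
def save(c,f): cv2.imwrite(f,cv2.cvtColor(np.array(c["color"]),cv2.COLOR_RGB2BGR))
def dist(c): return np.array([c["k1"],0,0,0],float)
def ray(c,uv):
    p=cv2.undistortPoints(np.array([[uv]],float),c["intrinsics"],dist(c))[0,0]
    return -c["R"].T@c["t"], c["R"].T@np.array([p[0],p[1],1])
def plane(c,uv,z):
    o,d=ray(c,uv);return o+d*(z-o[2])/d[2]
def tri(*cu):
    A=np.zeros((3,3));b=np.zeros(3)
    for c,uv in cu:
        o,d=ray(c,uv);d/=np.linalg.norm(d);P=np.eye(3)-np.outer(d,d);A+=P;b+=P@o
    X=np.linalg.solve(A,b)
    return X,[np.round(np.linalg.norm(np.cross(X-ray(c,u)[0],ray(c,u)[1]/np.linalg.norm(ray(c,u)[1])))*1000,1) for c,u in cu]
def proj(c,X):
    rv=cv2.Rodrigues(c["R"])[0];return cv2.projectPoints(np.array(X,float).reshape(-1,3),rv,c["t"],c["intrinsics"],dist(c))[0][:,0]
E
python3 - <<'E'
from h import *
import pickle
d={}
for n in ("scene","side","wrist"):
    c=cam(n);d[n]=c;save(c,f"pics/{n}0.png");print(n,-c["R"].T@c["t"],c["R"][2],c["intrinsics"][0,0],c["k1"])
pickle.dump(d,open("c0.pkl","wb"))
print(r.read_state())
E
```

```text
scene [ 0.94908562 -0.65979457  1.00183524] [-0.36012813  0.54106054 -0.75997449] 390.43344005779716 -0.03182763665475509
side [-0.09291812  0.68126048  0.77405323] [ 0.54946481 -0.62601956 -0.55334251] 414.1401583204821 -0.0230619948289778
wrist [ 0.2566149  -0.57376882  0.38533734] [-0.23210259 -0.0729892  -0.96994895] 323.96557530026485 0.02268439029144322
{'time': 0.15, 'joint_positions': array([ 1.23339302,  0.33270861, -0.06471785,  1.46074547,  0.02160146,
        1.34989731, -0.08847405]), 'joint_vel': array([ 0.00249025, -0.0020902 , -0.00036798, -0.00196931, -0.00157802,
       -0.00103424,  0.00116494]), 'joint_torque': array([ 1.28382380e-03, -6.23633194e+01,  2.48293625e-02, -3.90138316e+01,
       -6.13842811e-02,  3.73239967e-02,  6.42284817e-05]), 'ee_pos': array([ 0.1934404 , -0.59401304,  0.22994944]), 'eef_rot': array([ 9.87633071e-01,  1.56782121e-01, -1.03799859e-04, -5.21411430e-04]), 'ft_force': array([-0.66866401, -0.85279608, -0.35622952]), 'torque': array([-0.02893665, -0.04186923,  0.00970917]), 'grip_force': 0.0, 'width': 0.08724741252880513}
```

View pics/scene0.png

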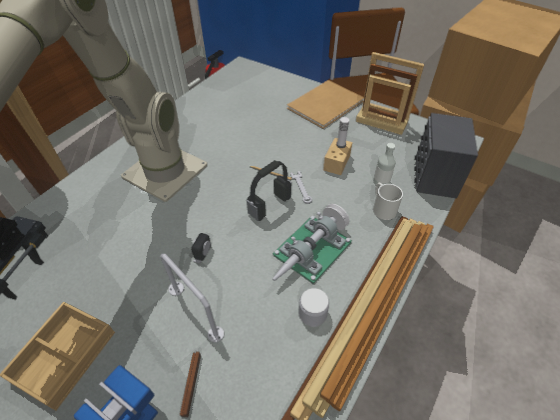

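View pics/side0.png

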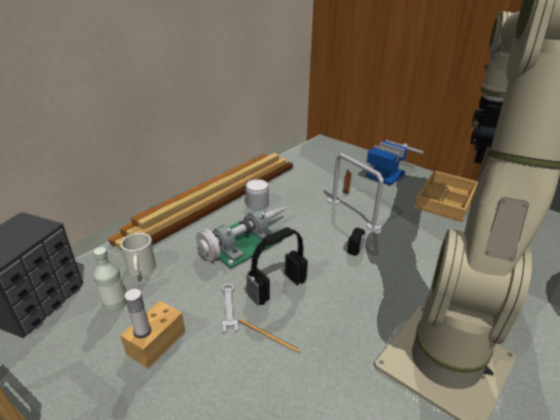

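```bash
python3 - <<'E'
from h import *
import pickle
d=pickle.load(open("c0.pkl","rb"))
a=cv2.resize(np.array(d["scene"]["color"])[150:350,150:360],None,fx=3,fy=3,interpolation=cv2.INTER_CUBIC)
b=cv2.resize(np.array(d["side"]["color"])[150:345,120:385],None,fx=3,fy=3,interpolation=cv2.INTER_CUBIC)
for n,i in (("sc",a),("si",b)): print(i.shape);cv2.imwrite(f"pics/{n}1.png",i[...,::-1])
S,D=d["scene"],d["side"]
for n,us,ud in [("crown",(268,166),(289,233)),("railA",(165,257),(339,157)),("railB",(207,302),(380,178)),("gunbutt",(344,121),(134,293)),("nip?",(330,222),(226,228))]:
    print(n,*tri((S,us),(D,ud)))
for n,u in [("flA",(176,289)),("flB",(216,334))]: print(n,plane(S,u,0.0))
for n,u in [("flA",(334,200)),("flB",(375,226))]: print(n,plane(D,u,0.0))
E
```

```text
(600, 630, 3)
(585, 795, 3)
crown [0.41871893 0.05973813 0.18219211] [np.float64(13.9), np.float64(13.9)]
railA [ 0.47661416 -0.34586072  0.22933096] [np.float64(49.0), np.float64(49.0)]
railB [ 0.47744298 -0.39854994  0.11395436] [np.float64(65.7), np.float64(65.7)]
gunbutt [0.51854359 0.4106889  0.17475436] [np.float64(0.2), np.float64(0.2)]
nip? [0.65671522 0.04685922 0.07827291] [np.float64(10.5), np.float64(10.5)]
flA [ 0.38316963 -0.34955494  0.        ]
flB [ 0.56742708 -0.39267208  0.        ]
flA [ 0.56702215 -0.39988471  0.        ]
flB [ 0.37732192 -0.35550612  0.        ]
```

View pics/sc1.png

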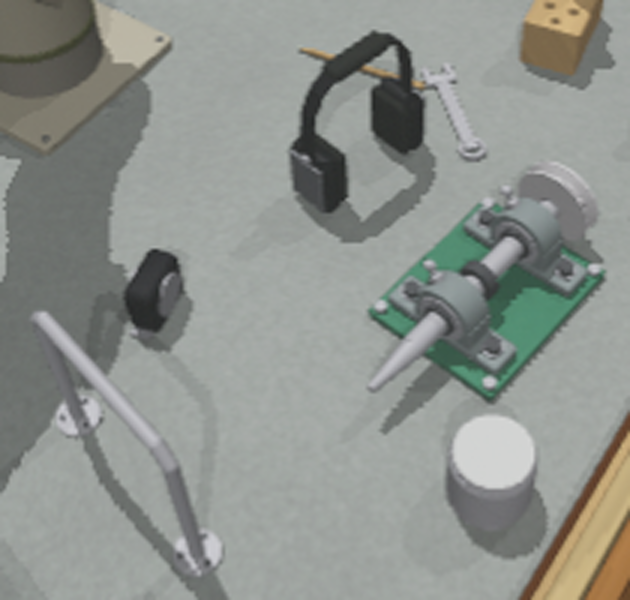

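View pics/si1.png

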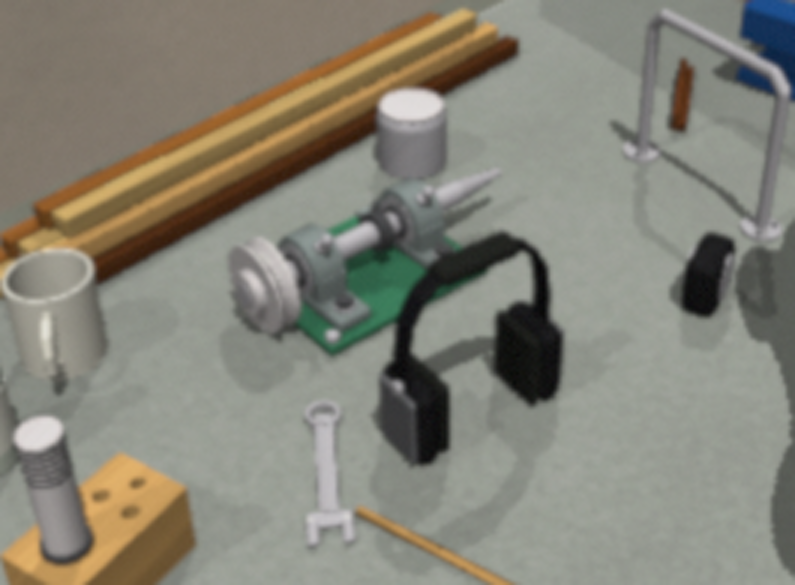

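```bash
python3 - <<'E'
from h import *
import pickle
d=pickle.load(open("c0.pkl","rb"))
S,D=d["scene"],d["side"]
s=lambda u,v:(150+(u+.5)/3-.5,150+(v+.5)/3-.5)
e=lambda u,v:(120+(u+.5)/3-.5,150+(v+.5)/3-.5)
for n,a,b in [("crown",s(358,56),e(480,253)),("nip1",s(505,192),e(325,241)),("nip2",s(431,266),e(426,193)),("tip",s(374,387),e(498,172)),("railA",s(40,318),e(783,80)),("railB",s(160,450),e(662,15))]:
    print(n,*[np.round(q,4) for q in tri((S,a),(D,b))])
for n,a in [("c1",s(371,312)),("c2",s(490,399)),("c3",s(605,270))]: print(n,plane(S,a,.012))
for n,a in [("pad1",s(333,78)),("pad2",s(385,40))]: print(n,plane(S,a,.172))
for n,a in [("pad1",e(443,272)),("pad2",e(515,242))]: print(n,plane(D,a,.172))
# cups' bottoms
for n,a in [("cup1 outer bottom",s(295,178)),("1",s(327,212)),("2",s(346,190)),("3",s(412,153)),("4",s(424,138))]: print(n,plane(S,a,0))
for n,a in [("cupL",e(385,428)),("",e(425,463)),("",e(447,445)),("",e(540,402)),("",e(560,380))]: print(n,plane(D,a,0))
E
```

```text
crown [0.4307 0.0649 0.1753] [4. 4.]
nip1 [0.6215 0.0561 0.0901] [0.9 0.9]
nip2 [ 0.6067 -0.066   0.0898] [0.1 0.1]
tip [ 0.6194 -0.1904  0.0493] [2.2 2.2]
railA [ 0.3874 -0.3526  0.1789] [2.6 2.6]
railB [ 0.5572 -0.393   0.182 ] [1.3 1.3]
c1 [ 0.55694277 -0.09848928  0.012     ]
c2 [ 0.70980398 -0.12086333  0.012     ]
c3 [0.73407834 0.07937267 0.012     ]
pad1 [0.42855832 0.02958913 0.172     ]
pad2 [0.44178022 0.10608121 0.172     ]
pad1 [0.43584701 0.09802979 0.172     ]
pad2 [0.41860642 0.02857202 0.172     ]
cup1 outer bottom [0.37752798 0.01497292 0.        ]
1 [ 0.4369212 -0.0063873  0.       ]
2 [0.43648187 0.03157573 0.        ]
3 [0.46884973 0.11956226 0.        ]
4 [0.46795759 0.14727052 0.        ]
cupL [ 4.75046334e-01  1.31513209e-01 -1.11022302e-16]
 [0.42069864 0.13892771 0.        ]
 [0.4207942  0.11090614 0.        ]
 [ 3.93858696e-01  1.60681146e-02 -1.11022302e-16]
 [ 3.98101148e-01 -1.88288232e-02  1.11022302e-16]
```

>>> {"method": "drive_tool", "body": {
  "series": [
    [[4,4.5,1],10],
    [[4,4.5,1],10],
    [[4,4.5,1],10],
    [[4,4.5,1],10],
    [[4,4.5,1],10],
    [[0.5,6,0],10],
    [[0.5,6,0],0],
    [[0.5,6,0],0],
    [[0.5,6,0],0],
    [[0.5,6,0],0]
  ],
  "hand": 0
}}

```text
time: 1.4
ee_pos: [0.4183, -0.0674, 0.2806]
eef_rot: [0.777, 0.63, -0.0, 0.0]
ft_force: [0.8, -0.3, 0.1]
width: 0.0871
grip_force: 0.0
```

>>> {"method": "drive_tool", "body": {
  "series": [
    [[0.6,6,0],0],
    [[0.6,6,0],0],
    [[0,1.5,0],0],
    [[0,0,0],0],
    [[0,0,0],0],
    [[0,0,0],0],
    [[0,0,0],0],
    [[0,0,0],0],
    [[0,0,0],0],
    [[0,0,0],0]
  ]
}}

```text
time: 2.65
ee_pos: [0.4305, 0.0657, 0.2806]
eef_rot: [0.777, 0.63, 0.0, 0.0]
ft_force: [-0.4, 0.8, -0.2]
width: 0.0871
grip_force: 0.0
```

```bash
python3 - <<'E'
from h import *
import pickle
c=cam("wrist");save(c,"pics/w1.png");pickle.dump(c,open("w1.pkl","wb"))
X=[.431,.065,.18]
print(proj(c,[X,r.read_state()["ee_pos"]]))
R=c["R"];print("campos",-R.T@c["t"],R)
E
```

```text
[[281.16257361 213.69840455]
 [280.24210301 261.77286247]]
campos [0.44453339 0.13025643 0.43608645] [[ 9.78105445e-01 -2.08109479e-01 -4.27463412e-04]
 [-2.01804895e-01 -9.48971939e-01  2.42336632e-01]
 [-5.08382011e-02 -2.36944515e-01 -9.70192133e-01]]
```

View pics/w1.png

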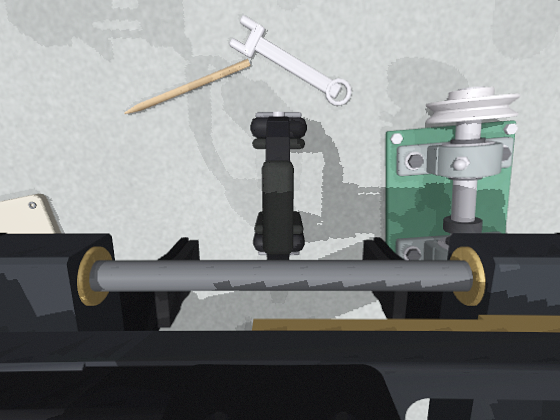

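```bash
python3 - <<'E'
from h import *
import pickle
c=pickle.load(open("w1.pkl","rb"));d=pickle.load(open("c0.pkl","rb"))
a=plane(c,(278.5,161),.176);print(a, plane(c,(278.5,222),.176))
y=np.array([-np.sin(np.radians(-12)),np.cos(np.radians(-12)),0]);print("crown",a-.04*y)
s=(150+(505.5)/3-.5,150+(192.5)/3-.5); e=(120+(325.5)/3-.5,150+(241.5)/3-.5)
print(tri((c,(461,164)),(d["scene"],s),(d["side"],e)), plane(c,(461,164),.09))
g=np.array(c["color"])[150:175,445:478].astype(int).sum(2)
print(np.argwhere(g>690)[:, ::-1].mean(0)+[445,150], (g>690).sum())
E
```

```text
[0.43772381 0.10685584 0.176     ] [0.42712697 0.05743818 0.176     ]
crown [0.42940734 0.06772993 0.176     ]
(array([0.62199715, 0.05583238, 0.09037096]), [np.float64(0.8), np.float64(1.2), np.float64(0.8)]) [0.62311338 0.05562506 0.09      ]
[463.25 162.5 ] 36
```

>>> {"method": "drive_tool", "body": {
  "series": [
    [[-0.1,0.1,-4],0],
    [[0,0,-4],0],
    [[0,0,-2],0],
    [[0,0,-0.7],0],
    [[0,0,0],0],
    [[0,0,0],0],
    [[0,0,0],0],
    [[0,0,0],0],
    [[0,0,0],0],
    [[0,0,0],0]
  ],
  "hand": 0.4
}}

```text
time: 3.95
ee_pos: [0.4296, 0.0667, 0.1736]
eef_rot: [0.777, 0.63, 0.0, 0.0]
ft_force: [-0.9, -0.5, -0.5]
width: 0.0521
grip_force: 0.0
```

>>> {"method": "drive_tool", "body": {
  "series": [
    [[0,0,0],0],
    [[0,0,0],0],
    [[0,0,0],0],
    [[0,0,0],0],
    [[0,0,0],0],
    [[0,0,0],0],
    [[0,0,1],0],
    [[0,0,2],0],
    [[0,0,3],0],
    [[0,0,3],0]
  ],
  "hand": 1,
  "newtons": 30
}}

```text
time: 5.2
ee_pos: [0.4294, 0.0668, 0.265]
eef_rot: [0.777, 0.63, 0.0, 0.0]
ft_force: [0.8, 0.1, -1.5]
width: 0.0258
grip_force: 30.0
```

>>> {"method": "drive_tool", "body": {
  "series": [
    [[0,0,4],0],
    [[0,-1,5],0],
    [[0,-3,4],0],
    [[0.5,-5,2],0],
    [[0.7,-6,0],-1],
    [[0.7,-6,0],0],
    [[0.7,-6,0],0],
    [[0.7,-6,0],0],
    [[0.7,-6,0],0],
    [[0.4,-4,0],0]
  ]
}}

```text
time: 6.45
ee_pos: [0.4728, -0.3664, 0.4133]
eef_rot: [0.783, 0.622, -0.0, -0.0]
ft_force: [0.6, -0.1, -1.1]
width: 0.0256
grip_force: 30.0
```

>>> {"method": "drive_tool", "body": {
  "series": [
    [[0,-1.1,0],0],
    [[0,0,0],0],
    [[0,0,0],0],
    [[0,0,0],0],
    [[0,0,0],0],
    [[0,0,0],0],
    [[0,0,0],0],
    [[0,0,0],0],
    [[0,0,0],0],
    [[0,0,0],0]
  ]
}}

```text
time: 7.7
ee_pos: [0.4735, -0.3743, 0.4136]
eef_rot: [0.782, 0.623, 0.0, 0.0]
ft_force: [-0.3, 0.4, -1.7]
width: 0.0256
grip_force: 30.0
```

```bash
python3 - <<'E'
from h import *
S,D=cam("scene"),cam("side")
a=np.array(S["color"])[130:370,60:330]; b=np.array(D["color"])[40:280,250:520]
cv2.imwrite("pics/hang.png",cv2.resize(np.hstack([a,b])[...,::-1],None,fx=1.48,fy=1.48,interpolation=cv2.INTER_CUBIC))
E
```

```text
(no output)
```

View pics/hang.png

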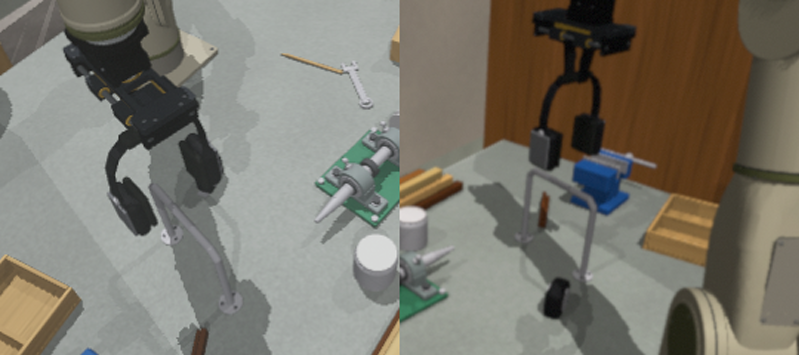

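>>> {"method": "drive_tool", "body": {
  "series": [
    [[0,0,-3],0],
    [[0,0,-4],0],
    [[0,0,-4],0],
    [[0,0,-4],0],
    [[0,0,-3],0],
    [[0,0,-2],0],
    [[0,0,-0.7],0],
    [[0,0,-0.4],0],
    [[0,0,-0.2],0],
    [[0,0,0],0]
  ]
}}

```text
time: 9.05
ee_pos: [0.4737, -0.3744, 0.2011]
eef_rot: [0.782, 0.623, 0.0, 0.0]
ft_force: [-0.1, 0.0, -1.3]
width: 0.0256
grip_force: 30.0
```

>>> {"method": "drive_tool", "body": {
  "series": [
    [[0,0,-0.1],0],
    [[0,0,0],0],
    [[0,0,0],0],
    [[0,0,0],0],
    [[0,0,0.5],0],
    [[0,0,2],0],
    [[0,0,4],0],
    [[0,0,5],0],
    [[0,3,4],0],
    [[0,6,1],0]
  ],
  "hand": 0.3
}}

```text
time: 10.3
ee_pos: [0.4738, -0.2853, 0.3674]
eef_rot: [0.784, 0.621, 0.001, 0.002]
ft_force: [1.4, 0.5, -0.8]
width: 0.0607
grip_force: 0.0
```

```bash
python3 - <<'E'
from h import *
S,D=cam("scene"),cam("side")
a=np.array(S["color"])[170:370,90:310]; b=np.array(D["color"])[100:300,280:500]
cv2.imwrite("pics/hung.png",cv2.resize(np.hstack([a,b])[...,::-1],None,fx=1.8,fy=1.8,interpolation=cv2.INTER_CUBIC))
E
```

```text
(no output)
```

View pics/hung.png

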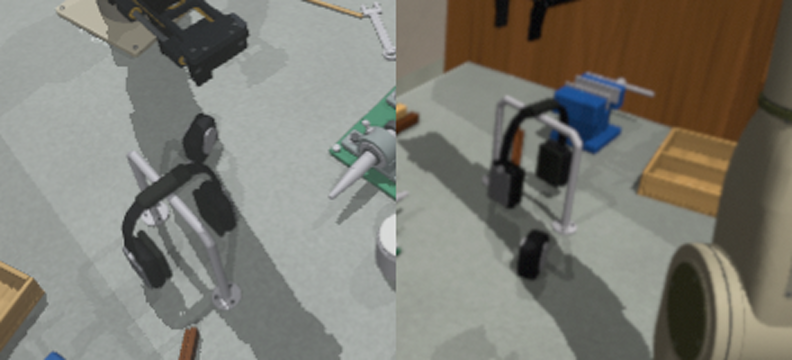

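>>> {"method": "drive_tool", "body": {
  "series": [
    [[0.2,6,0],-10],
    [[0.3,6,0],-10],
    [[0.4,6,0],-10],
    [[0.4,6,0],-10],
    [[0.4,6,0],-10],
    [[0.4,6,0],-10],
    [[0.4,6,-1],0],
    [[0.4,6,-1],0],
    [[0.4,6,-1],0],
    [[0.4,6,-1],0]
  ],
  "hand": 0.3
}}

```text
time: 11.65
ee_pos: [0.5106, 0.3, 0.3247]
eef_rot: [0.985, 0.172, 0.0, 0.0]
ft_force: [1.1, -0.7, 0.3]
width: 0.0609
grip_force: 0.0
```

```bash
python3 - <<'E'
from h import *
import pickle
s=r.read_state();print(s["joint_positions"],s["ee_pos"])
d=pickle.load(open("c0.pkl","rb"))
print("glue cap",tri((d["scene"],(391,147)),(d["side"],(101,254))))
E
```

```text
[ 0.07975617  0.34892678 -0.90353569  1.35964636  0.27267518  1.56037598
 -2.02064196] [0.51056864 0.30004356 0.32471635]
glue cap (array([0.70576297, 0.38387298, 0.15961324]), [np.float64(2.6), np.float64(2.6)])
```

>>> {"method": "drive_tool", "body": {
  "series": [
    [[0.3,4,-1.5],0],
    [[0.3,4,-1.5],0],
    [[0.2,3.1,-1.5],0],
    [[0,0,0],0],
    [[0,0,0],0],
    [[0,0,0],0],
    [[0,0,0],0],
    [[0,0,0],0],
    [[0,0,0],0],
    [[0,0,0],0]
  ],
  "hand": 0.2
}}

```text
time: 12.9
ee_pos: [0.5184, 0.4094, 0.2796]
eef_rot: [0.985, 0.173, 0.0, 0.0]
ft_force: [-0.4, 0.7, 0.1]
width: 0.0695
grip_force: 0.0
```

```bash
python3 - <<'E'
from h import *
c=cam("wrist");save(c,"pics/w2.png")
print(proj(c,[[.5185,.4107,.178],[.5185,.4107,.065],r.read_state()["ee_pos"]]),r.read_state()["joint_positions"])
import pickle;pickle.dump(c,open("w2.pkl","wb"))
E
```

```text
[[279.33257842 212.07858293]
 [279.78643621 187.87813575]
 [280.5708549  262.03867697]] [-0.1639067   0.52914981 -0.8771157   1.24152679  0.39889502  1.5446774
 -2.20242431]
```

View pics/w2.png

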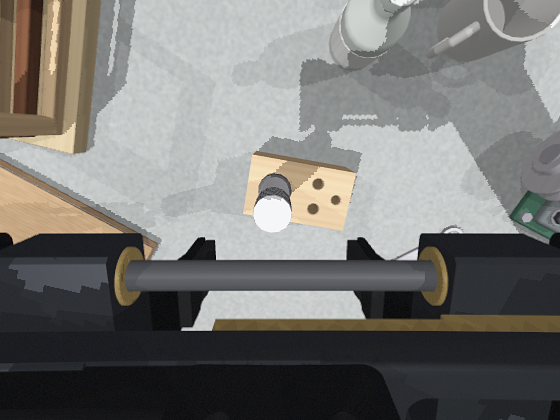

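>>> {"method": "drive_tool", "body": {
  "series": [
    [[-0.2,0.6,0],0],
    [[0,0,-3],0],
    [[0,0,-5],0],
    [[0,0,-4],0],
    [[0,0,-2],0],
    [[0,0,-0.8],0],
    [[0,0,0],0],
    [[0,0,0],0],
    [[0,0,0],0],
    [[0,0,0],0]
  ]
}}

```text
time: 14.2
ee_pos: [0.5165, 0.4156, 0.1321]
eef_rot: [0.985, 0.173, 0.0, -0.0]
ft_force: [-0.6, 0.5, -0.3]
width: 0.0699
grip_force: 0.0
```

>>> {"method": "drive_tool", "body": {
  "series": [
    [[0,0,0],0],
    [[0,0,0],0],
    [[0,0,0],0],
    [[0,0,0],0],
    [[0,0,0],0],
    [[0,0,1],0],
    [[0,0,2],0],
    [[0,0,1.2],0],
    [[0,0,0],0],
    [[0,0,0],0]
  ],
  "hand": 1,
  "newtons": 25
}}

```text
time: 15.45
ee_pos: [0.5163, 0.4152, 0.1732]
eef_rot: [0.985, 0.173, -0.0, 0.0]
ft_force: [1.2, -0.2, -4.3]
width: 0.0314
grip_force: 25.0
```

Holding the gun (weight 3.5 N felt, width 31 mm). Now tilt it against the hole's wall.

>>> {"method": "drive_tool", "body": {
  "series": [
    [[-0.14,-0.05,0],0],
    [[-0.97,-0.35,0],0],
    [[-0.96,-0.35,0],0],
    [[-0.96,-0.35,-0.1],0],
    [[-0.95,-0.34,-0.2],0],
    [[-0.92,-0.33,-0.3],0],
    [[-0.91,-0.33,-0.3],0],
    [[-0.78,-0.28,-0.4],0],
    [[-0.76,-0.28,-0.4],0],
    [[0,0,0],0]
  ]
}}

```text
time: 16.7
ee_pos: [0.4418, 0.3884, 0.1559]
eef_rot: [0.985, 0.173, -0.001, 0.001]
ft_force: [1.8, 1.4, -2.3]
width: 0.0315
grip_force: 25.0
```

```bash
python3 - <<'E'
from h import *
S,D,W=cam("scene"),cam("side"),cam("wrist")
import pickle;pickle.dump([S,D,W],open("t1.pkl","wb"))
a=np.array(S["color"])[80:200,280:400]; b=np.array(D["color"])[240:360,90:210]
f=lambda i,k:cv2.resize(i,None,fx=k,fy=k,interpolation=cv2.INTER_CUBIC)
cv2.imwrite("pics/tilt.png",np.hstack([f(a,3.3),f(b,3.3)])[...,::-1])
print(r.read_state()["ft_force"])
E
```

```text
[ 1.03697583  0.2653993  -3.64512883]
```

View pics/tilt.png

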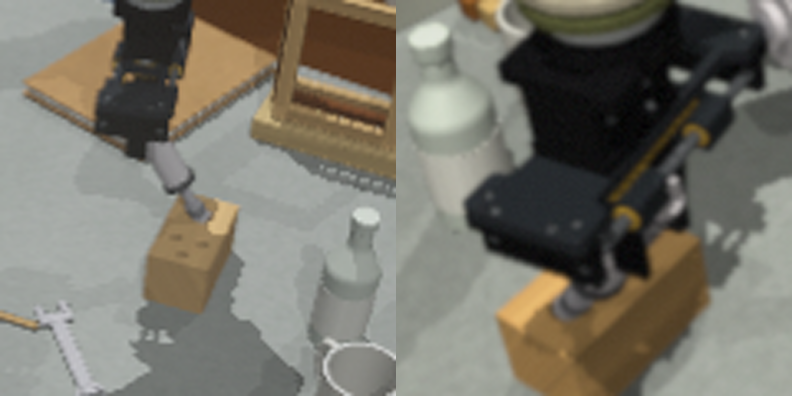

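>>> {"method": "drive_tool", "body": {
  "series": [
    [[0,0,2],0],
    [[0,0,4],0],
    [[0,0,4],0],
    [[0.5,-2,3],0],
    [[1.5,-5,0],-6.7],
    [[1.5,-5.5,0],-10],
    [[1.5,-5.5,0],-10],
    [[1.5,-5.5,0],0],
    [[1.2,-5.5,-1],0],
    [[0.3,-3,-1],0]
  ],
  "newtons": 60
}}

```text
time: 18.1
ee_pos: [0.5232, 0.0657, 0.2674]
eef_rot: [0.998, -0.061, 0.0, 0.0]
ft_force: [-0.2, 0.6, -4.1]
width: 0.0311
grip_force: 60.0
```

>>> {"method": "drive_tool", "body": {
  "series": [
    [[0,0,0],0],
    [[0,0,0],0],
    [[0,0,0],0],
    [[0,0,0],0],
    [[0,0,0],0],
    [[0,0,0],0],
    [[0,0,0],0],
    [[0,0,0],0],
    [[0,0,0],0],
    [[0,0,0],0]
  ]
}}

```text
time: 19.35
ee_pos: [0.5229, 0.0688, 0.2665]
eef_rot: [0.998, -0.059, -0.0, 0.0]
ft_force: [-0.2, -0.0, -5.1]
width: 0.0309
grip_force: 60.0
```

```bash
python3 - <<'E'
from h import *
S,D,W=cam("scene"),cam("side"),cam("wrist")
s=r.read_state();print(s["ee_pos"],s["eef_rot"],s["joint_positions"])
import pickle;pickle.dump([S,D,W,s["ee_pos"]],open("t2.pkl","wb"))
n=np.array([-.569,.069,.819]);T=np.array([.6186,.0562,.0953]);G=s["ee_pos"]+[0,0,.011]
M=G-.13*n
for c in (S,D,W): print(np.round(proj(c,[T,M,G])).tolist())
f=lambda i,k:cv2.resize(i,None,fx=k,fy=k,interpolation=cv2.INTER_CUBIC)
a=np.array(S["color"])[120:270,250:400]; b=np.array(W["color"])[0:250,230:480]
cv2.imwrite("pics/t2.png",np.hstack([f(a,2.6667),f(b,1.6)])[...,::-1])
cv2.imwrite("pics/t2d.png",np.array(D["color"])[...,::-1])
E
```

```text
[0.52285761 0.06883116 0.2665646 ] [ 9.98240454e-01 -5.92957401e-02 -2.18227065e-05  1.07323163e-04] [ 0.45590719  0.16362659 -0.74444728  1.6311658   0.11261299  1.39082759
 -1.99155345]
[[318.0, 212.0], [314.0, 191.0], [295.0, 153.0]]
[[229.0, 229.0], [232.0, 210.0], [248.0, 185.0]]
[[282.0, 96.0], [281.0, 118.0], [281.0, 271.0]]
```

View pics/t2.png

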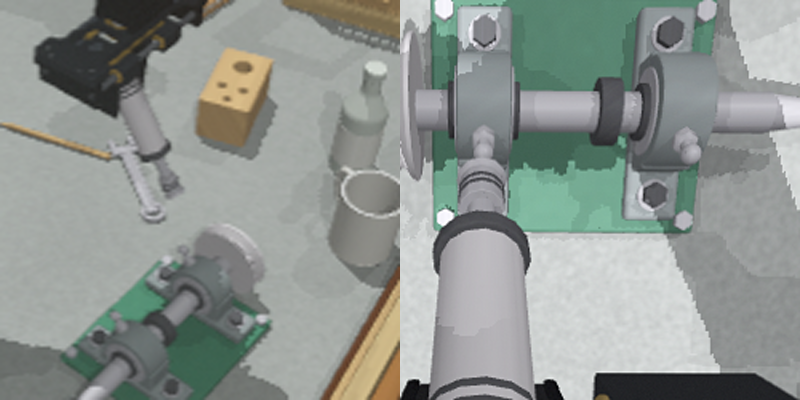

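```bash
python3 - <<'E'
from h import *
import pickle
S,D,W,p=pickle.load(open("t2.pkl","rb"))
w=np.array(W["color"]).astype(int)
for y in range(78,166,2): print(y," ".join("%3d"%v for v in w[y,252:312:3].mean(1)))
# collar (dark) mask
print("scene")
s=np.array(S["color"]).astype(int)
for y in range(168,202,1): print(y," ".join("%3d"%v for v in s[y,296:326].mean(1)))
for nm,c,uv in (("col",W,(281,157)),):pass
def X(th,L,G=p+[0,0,.011]):
    a=np.radians(th);n=np.array([-np.sin(a)*.993,np.sin(a)*.119,np.cos(a)]);return G-L*n
for th in (31,35,39,43): print(th,[np.round(proj(c,[X(th,.13),X(th,.13-.056)])).tolist() for c in (W,S,D)])
E
```

```text
78 109 110 110  54 147 128 130 130 130 129 152 131 133 132 135 135 121  60 122 119
80  98  98  98  54 146 127 127 129 126 159 162 156 128 132 133 133 110  57 103 103
82  84  85  85  49 146 123 125 125 140 160 184 154 140 129 130 129  99  52  89  88
84  83  85  84  44 145 119 121 122 164 171 177 177 135 121 124 126  89  48  82  80
86  84  85  85  57 131 115 117 108 159 166 165 165 156 111 117 119  78  57  82  82
88  84  84  85  84 114 110 112 105 148 138 163 145 145 106 111 119  89  80  82  80
90  82  83  84  83 106 105 106 101 139 164 174 155 134 104 103 114  83  79  81  82
92  83  83  81  84  95 102  99  98 124 172 184 169 121 101 102 109  83  81  80  80
94  83  85  82  84  86  93  94  96 137 174 182 168 106  97  97  98  81  81  81  82
96  82  83  83  83  83  89  90  92 131 164 170 158  98  92  93  92  81  81  82  81
98  81  83  82  82 104  83  84  85 106 157 165 148  86  91  92  89  82  82  82  80
100  81  82 104 140 140 134 138 160 176 175 178 177 164  81  84  96  83  81  80  81
102  80  85 127 137 138 126 142 173 173 170 174 175 171 144  81 106  81  81  77 112
104  81  83 141 138
[... 6529 characters left out ...]
0 169 170 170 170 170 170 169
200 167 164 165 167 168 162 143 163 162 129 104 104 114 155 186 165 156 168 168 167 167 166 169 169 168 170 171 171 171 171
201 168 166 167 167 167 165 162 132 154 192 192 177 180 183 157 121 148 167 169 170 171 170 170 170 168 167 169 169 169 171
31 [[[281.0, 128.0], [281.0, 174.0]], [[311.0, 191.0], [304.0, 175.0]], [[234.0, 212.0], [240.0, 201.0]]]
35 [[[281.0, 118.0], [281.0, 168.0]], [[314.0, 191.0], [306.0, 175.0]], [[232.0, 210.0], [239.0, 200.0]]]
39 [[[281.0, 107.0], [281.0, 162.0]], [[316.0, 191.0], [307.0, 175.0]], [[230.0, 207.0], [238.0, 198.0]]]
43 [[[281.0, 96.0], [281.0, 156.0]], [[318.0, 191.0], [308.0, 175.0]], [[228.0, 204.0], [237.0, 196.0]]]
```

```bash
cat >> h.py <<'E'
from scipy.optimize import least_squares
AX=np.array([-.993,.119,0])
def pts(th,L,G,feats):
    a=np.radians(th);n=AX*np.sin(a)+[0,0,np.cos(a)];q=-AX*np.cos(a)+[0,0,np.sin(a)]
    return [G+(z-L)*n+rr*q for z,rr in feats]
E
python3 - <<'E'
from h import *
import pickle
S,D,W,p=pickle.load(open("t2.pkl","rb"));d=pickle.load(open("c0.pkl","rb"));w1=pickle.load(open("w1.pkl","rb"))
G=p+[0,0,.011]
F=[(0,.012),(.052,.019),(.060,.016)];rows=np.array([98.7,131.5,143.7])
f=lambda v:proj(W,pts(v[0],v[1]/1000,G,F))[:,1]-rows
s=least_squares(f,[35,130]);print(s.x,s.fun)
m=pts(s.x[0],s.x[1]/1000,G,[(0,0),(.056,0)]);print("mouth",m[0],[proj(c,m).round(1).tolist() for c in (S,D)])
for L in (126,130,134):
    g=lambda v:proj(W,pts(v[0],L/1000,G,F))[:,1]-rows
    t=least_squares(g,[35]);print(L,t.x,t.fun)
a=(150+(505.5)/3-.5,150+(192.5)/3-.5); e=(120+(325.5)/3-.5,150+(241.5)/3-.5)
B=tri((W,(281.5,94)),(w1,(461.5,163.5)),(d["scene"],a),(d["side"],e));print("ball",B)
print("wrist two",tri((W,(281.5,94)),(w1,(461.5,163.5))))
E
```

```text
[ 34.0305247  139.57435195] [-0.02839639  0.18288625 -0.15313781]
mouth [0.60042146 0.059536   0.16189381] [[[314.4, 194.1], [306.7, 178.1]], [[231.3, 212.0], [237.7, 201.9]]]
126 [39.88659358] [-5.74067492  5.37164173  6.94201064]
130 [37.9918916] [-3.99452273  3.48142585  4.44916739]
134 [36.2416145] [-2.28535972  1.92445996  2.32298802]
ball (array([0.62177835, 0.05620905, 0.09052662]), [np.float64(0.7), np.float64(1.4), np.float64(1.3), np.float64(0.6)])
wrist two (array([0.62077012, 0.05687676, 0.09529408]), [np.float64(0.3), np.float64(0.3)])
```

>>> {"method": "drive_tool", "body": {
  "series": [
    [[-0.9,0.1,-0.7],0],
    [[-0.9,0.1,-0.6],0],
    [[0.7,-0.1,-1],0],
    [[0.7,-0.1,-1],0],
    [[0.7,-0.1,-1],0],
    [[0.7,-0.1,-1.05],0],
    [[0,0,0],0],
    [[0,0,0],0],
    [[0,0,0],0],
    [[0,0,0],0]
  ]
}}

```text
time: 20.75
ee_pos: [0.5329, 0.0669, 0.2134]
eef_rot: [0.998, -0.059, 0.0, 0.0]
ft_force: [-0.8, -0.2, -5.0]
width: 0.0308
grip_force: 60.0
```

```bash
python3 - <<'E'
from h import *
import pickle
W=cam("wrist");S=cam("scene");D=cam("side");s=r.read_state();p=s["ee_pos"];print(p,s["ft_force"])
pickle.dump([S,D,W,p],open("t3.pkl","wb"))
w=np.array(W["color"]).astype(int)
for y in range(64,122): print(y," ".join("%3d"%v for v in w[y,264:299:2].mean(1)))
B=np.array([.6218,.0562,.0912]);n=np.array([-.569,.069,.819])
m=pts(34,.1396,p+[0,0,.011],[(0,0),(0,.012)])
print(proj(W,[B,B+.006*n,*m]).round(1).tolist(), m[0]-B-.006*n)
for nm,c in (("S",S),("D",D)): print(nm,proj(c,[B,B+.006*n,*m]).round(1).tolist())
E
```

```text
[0.53286711 0.06681947 0.21324478] [ 0.23370311 -0.47311638 -4.81962937]
64 145 145 146 146 146 147 147 147 147 150 148 150 150 151 149 149 148 148
65 143 145 146 145 145 147 146 146 146 148 149 149 149 149 148 147 147 148
66 144 144 144 144 144 145 144 146 147 147 148 149 148 148 148 147 147 147
67 142 142 143 143 144 144 144 145 146 146 148 147 147 148 147 146 147 146
68 140 141 142 142 143 143 143 145 146 147 147 147 146 144 144 145 144 146
69 140 140 141 141 141 143 144 144 145 145 146 145 144 144 144 144 143 144
70 139 140 140 139 140 143 143 144 143 144 143 144 143 143 143 143 143 143
71 139 138 138 139 139 141 142 142 143 143 143 142 141 142 142 141 142 141
72 137 139 139 138 139 141 141 141 142 141 141 141 142 141 141 142 141 143
73 137 136 137 139 139 140 140 140 139 140 140 140 139 139 139 141 141 142
74 134 136 137 139 139 140 141 139 140 139 139 138 138 137 139 139 141 141
75 135 135 137 136 139 138 138 139 139 138 138 138 137 137 139 138 139 140
76 134 135 137 136 137 137 136 137 137 137 137 136 136 137 139 139 139 139
77 133 134 136 136 136 135 136 136 135 136 135 136 1
[... 2879 characters left out ...]
4 144 132
116 107 119  96  71 153 160 159 160 163 162 161 158 155 126  63  65 144 132
117 107 101  60 109 154 160 159 161 165 163 160 156 153 152  81  60 144 132
118 106  92  69 144 153 160 160 163 171 170 161 159 152 149 122  56 144 130
119 106  92 109 143 153 165 170 162 155 158 168 166 154 146 146  64 142 131
120 104  90 134 143 157 163 155 153 154 156 153 157 165 146 142  72 142 131
121 116  92 135 144 166 156 155 153 155 155 142 154 153 150 142  79 141 130
[[280.9, 99.6], [280.9, 103.6], [281.0, 113.4], [281.0, 99.0]] [-0.008002    0.00091593  0.01239714]
S [[318.4, 213.4], [317.6, 211.8], [315.8, 207.9], [318.6, 208.0]]
D [[228.2, 229.7], [228.8, 228.8], [230.3, 226.5], [228.0, 222.9]]
```

>>> {"method": "drive_tool", "body": {
  "series": [
    [[0.29,-0.03,-0.42],0],
    [[0.29,-0.04,-0.42],0],
    [[0.29,-0.03,-0.42],0],
    [[0.29,-0.04,-0.42],0],
    [[0.29,-0.03,-0.42],0],
    [[0.29,-0.04,-0.42],0],
    [[0,0,0],0],
    [[0,0,0],0],
    [[0,0,0],0],
    [[0,0,0],0]
  ]
}}

```text
time: 22.15
ee_pos: [0.5499, 0.0646, 0.1876]
eef_rot: [0.998, -0.059, -0.0, 0.0]
ft_force: [-2.6, -0.9, -10.5]
width: 0.031
grip_force: 60.0
```

```bash
python3 - <<'E'
from h import *
import pickle
W=cam("wrist");s=r.read_state();p=s["ee_pos"];print(p,s["ft_force"],s["torque"])
W=cam("wrist");S=cam("scene");D=cam("side");s=r.read_state();print(s["ee_pos"],s["ft_force"])
pickle.dump([S,D,W,p],open("t4.pkl","wb"))
w=np.array(W["color"]).astype(int)
for y in range(78,150): print(y," ".join("%3d"%v for v in w[y,258:305:3].mean(1)))
F=[(0,.012),(.052,.019),(.060,.016)]
print(proj(W,pts(34,.1396,p+[0,0,.011],F)).round(1).tolist())
E
```

```text
[0.54995927 0.0646619  0.18766793] [-3.16009621 -0.76717708 -8.89150095] [-0.01646321  1.38384361 -0.00813394]
[0.55003221 0.0646846  0.18769863] [-4.14440635  0.66713862 -8.43001789]
78 172 148 150 149 150 150 151 150 152 153 153 154 154 154 153 118
79 172 147 149 148 149 149 150 149 151 151 153 153 154 153 152 117
80 172 145 148 148 147 148 149 149 149 151 152 153 153 153 152 117
81 173 145 147 147 147 148 149 148 149 150 152 153 151 150 150 114
82 174 143 145 146 147 147 147 148 149 150 151 151 151 150 150 109
83 172 141 144 145 146 147 148 147 149 149 150 149 150 149 149 102
84 171 141 145 144 145 146 146 148 148 149 150 148 148 147 148 101
85 170 139 143 143 144 144 146 147 149 148 148 148 148 147 146 109
86 169 138 143 143 144 144 144 146 148 147 146 146 145 146 145 118
87 167 138 141 141 142 144 144 145 146 146 145 146 145 144 144 116
88 164 137 141 140 142 142 144 144 145 145 145 144 145 144 143 116
89 163 137 139 140 140 141 144 145 143 143 143 142 143 142 143 116
90 161 135 139 140 140 141 143 143 142 142 141 142 142 142 143 114
91 160 134 137 139 140 141 141 141 141 141 14
[... 3305 characters left out ...]
  78  82  77  79  77  83  75 168 110 152
141 148 124  70  77  78  79  79  81  80  78  79  80  79  68 104 154
142 148 110  70  76  80  81  85  85  85  83  78  78  78  75  70 155
143 151  67  74  76  79  87  87  82  84  87  85  81  78  77  71 153
144 152  64  75  79  84  83  81  78  79  80  82  85  81  77  75 131
145  91  68  77  85  83  79  75  76  76  75  76  80  84  77  75  88
146  59  70  81  81  77  76  74  76  83  75  74  77  82  77  75  69
147  61  71  81  75  74  80 108 142 196 120  78  74  79  85  77  72
148  63  73  78  73 106 191 192 191 191 193 172  81  72  79  80  72
149  66  79  74  71 185 185 186 187 189 188 191 173  82  75  80  72
[[280.9, 98.7], [280.9, 131.7], [280.9, 143.6]]
```

```bash
python3 - <<'E'
from h import *
import pickle
S,D,W,p=pickle.load(open("t4.pkl","rb"))
G=p+[0,0,.011]
F=[(0,.012),(.052,.019),(.060,.016)];rows=np.array([106.,136.5,147.5])
f=lambda v:proj(W,pts(v[0],v[1]/1000,G,F))[:,1]-rows
s=least_squares(f,[35,130]);print(s.x,s.fun)
m=pts(s.x[0],s.x[1]/1000,G,[(0,0),(.012,0)]);n=np.array([-.569,.069,.819]);T=np.array([.6218,.0562,.0912])+.006*n
print("mouth-T",m[0]-T,"seat-T",m[1]-T,(m[0]-T)@n)
print(proj(W,[T-.006*n,T-.0165*n]).round(1).tolist())
# pump free: use only barrel features
for L in (130,135,139.6):
  g=lambda v:proj(W,pts(v[0],L/1000,G,F[1:]))[:,1]-rows[1:]
  s=least_squares(g,[35]);print(L,s.x,s.fun,proj(W,pts(s.x[0],L/1000,G,F[:1])).round(1).tolist())
E
```

```text
[ 31.47145557 139.57131821] [ 0.03359645 -0.20992672  0.17452125]
mouth-T [ 0.00392972 -0.00062322 -0.0164865 ] seat-T [-0.00229131  0.0001223  -0.00625169] -0.015781453990628875
[[280.7, 120.7], [280.7, 112.8]]
130 [37.64014373] [-0.97791106  1.12445125] [[280.9, 95.6]]
135 [34.09428309] [-0.53146562  0.60001275] [[280.9, 101.7]]
139.6 [31.43997751] [-0.17829901  0.19873906] [[280.9, 106.1]]
```

>>> {"method": "drive_tool", "body": {
  "series": [
    [[-0.1,0.01,-0.07],0],
    [[-0.1,0.01,-0.07],0],
    [[-0.1,0.01,-0.07],0],
    [[-0.1,0.01,-0.07],0],
    [[-0.1,0.01,-0.07],0],
    [[0,0,0],0],
    [[0,0,0],0],
    [[0,0,0],0],
    [[0,0,0],0],
    [[0,0,0],0]
  ]
}}

```text
time: 23.6
ee_pos: [0.5454, 0.0653, 0.1844]
eef_rot: [0.998, -0.059, 0.0, 0.0]
ft_force: [2.9, -1.1, -4.6]
width: 0.0304
grip_force: 60.0
```

```bash
cat > m.py <<'E'
from h import *
F=[(0,.012),(.052,.019),(.060,.016)]
fs=[]
for i in range(4):
    W=cam("wrist");s=r.read_state();fs.append(s["ft_force"])
p=s["ee_pos"];f=np.mean(fs,0)-[0,-.2,-4.7];n=np.array([-.569,.069,.819]);q=np.array([.814,-.098,.574])
print("t",s["time"],"pos",p,"F",f,"axial",f@n,"perp",f@q,"lat",f@[.119,.993,0],"tq",s["torque"])
g=np.array(W["color"]).astype(int)[:,279:284].mean((1,2))
print(" ".join(f"{v:.0f}" for v in g[84:165]))
pr=proj(W,pts(34,.1396,p+[0,0,.011],F)).round(1)[:,1];print("pred34",pr)
E
python3 m.py
```

```text
t 23.8 pos [0.54536651 0.06527767 0.18439959] F [ 2.69604283 -0.43709533  1.46416478] axial -0.36505699729223706 perp 3.0778447882080764 lat -0.11320656505923796 tq [-0.01771118 -0.93222815 -0.00289182]
142 140 140 139 138 137 135 134 134 136 149 161 164 165 169 177 180 179 179 179 176 165 162 164 158 92 87 142 157 68 93 158 165 163 163 163 170 158 153 156 153 159 163 162 162 162 163 164 164 102 76 79 79 79 82 84 85 79 76 78 144 195 190 189 190 190 190 189 190 190 190 189 190 190 190 190 190 190 189 190 190
pred34 [ 98.8 131.8 143.6]
```

>>> {"method": "drive_tool", "body": {
  "series": [
    [[0.12,-0.01,0.08],0],
    [[0.11,-0.01,-0.16],0],
    [[0.11,-0.02,-0.17],0],
    [[0.12,-0.01,-0.16],0],
    [[0.11,-0.01,-0.17],0],
    [[0,0,0],0],
    [[0,0,0],0],
    [[0,0,0],0],
    [[0,0,0],0],
    [[0,0,0],0]
  ]
}}

```text
time: 25.05
ee_pos: [0.5502, 0.0649, 0.1793]
eef_rot: [0.998, -0.059, -0.001, 0.0]
ft_force: [-8.1, -0.6, 7.6]
width: 0.0308
grip_force: 60.0
```

```bash
python3 m.py
```

```text
t 25.25 pos [0.55021076 0.06488332 0.17925211] F [-7.76425777 -0.48075019 13.0000339 ] axial 15.031718670079021 perp 1.189027150566777 lat -1.401331616249136 tq [-0.26672279  1.54384925 -0.13431915]
148 147 146 145 145 143 141 140 140 138 137 137 136 134 133 137 150 161 165 164 164 177 179 179 178 169 161 163 160 120 76 116 165 99 80 131 166 163 162 162 165 168 155 156 156 154 162 163 163 164 102 75 78 78 79 81 84 85 79 75 79 156 194 190 189 189 189 189 189 189 189 189 189 189 189 189 189 189 189 190 189
pred34 [ 98.6 131.7 143.5]
```

>>> {"method": "drive_tool", "body": {
  "series": [
    [[0.11,-0.01,-0.16],0],
    [[0.11,-0.02,-0.17],0],
    [[0.06,-0.01,-0.08],0],
    [[0,0,0],0],
    [[0,0,0],0],
    [[0,0,0],0],
    [[0,0,0],0],
    [[0,0,0],0],
    [[0,0,0],0],
    [[0,0,0],0]
  ]
}}

```text
time: 26.5
ee_pos: [0.5528, 0.0646, 0.1752]
eef_rot: [0.998, -0.059, -0.001, 0.0]
ft_force: [-8.0, 0.1, 10.7]
width: 0.031
grip_force: 60.0
```

```bash
python3 m.py
```

```text
t 26.7 pos [0.55285978 0.06458505 0.17524813] F [-8.08330858 -0.52374277 14.26443464] axial 16.245836303268355 perp 1.659299087425312 lat -1.4819902896512078 tq [-0.27195988  1.78848283 -0.13953974]
149 148 148 148 148 146 145 145 144 142 141 140 139 138 137 136 135 134 134 143 160 164 165 166 169 180 179 179 176 164 162 163 160 98 80 132 165 84 80 134 167 163 163 162 164 170 156 157 158 155 110 76 77 78 79 80 84 86 80 76 78 143 195 190 189 190 190 189 190 189 190 189 190 189 189 190 189 190 190 190 189
pred34 [ 98.5 131.6 143.5]
```

```bash
python3 - <<'E'
from h import *
import pickle
_,_,W3,p3=pickle.load(open("t3.pkl","rb"))
W=cam("wrist");S=cam("scene");D=cam("side")
n=np.array([-.569,.069,.819]);q=np.array([.814,-.098,.574])
for dT in ([0,0,0],[-.0023,0,-.0063],[0,0,-.003]):
    T=np.array([.6184,.0566,.0961])+dT
    a=least_squares(lambda a:proj(W3,[T+a[0]*n*.01+.0075*q])[0,1]-81,[-2.]).x[0]*.01
    H=proj(W,[T+a*n+.0075*q])[0,1]
    print(dT,"a",a,"hexrow",H,"gap by depth",[(k,round(float(proj(W,[T-k*.001*n+.012*q])[0,1]-H),1)) for k in (3,6,9,12)])
    for nm,c in (("S",S),("D",D)):
        u=proj(c,[T+k*.001*n for k in range(-12,90,3)]);g=cv2.cvtColor(np.array(c["color"]),cv2.COLOR_RGB2GRAY).astype(np.float32)
        print(nm,cv2.remap(g,u[:,0].astype(np.float32),u[:,1].astype(np.float32),1)[:,0].astype(int).tolist())
E
```

```text
[0, 0, 0] a -0.021850571290746232 hexrow 102.74225081467007 gap by depth [(3, 9.0), (6, 6.6), (9, 4.2), (12, 1.8)]
S [131, 119, 105, 106, 106, 127, 132, 129, 131, 131, 131, 116, 81, 71, 92, 149, 153, 154, 154, 153, 153, 152, 152, 152, 152, 152, 151, 151, 150, 150, 150, 149, 149, 148]
D [74, 81, 87, 89, 87, 76, 65, 61, 62, 75, 91, 101, 105, 107, 108, 108, 108, 106, 104, 102, 94, 84, 65, 43, 26, 13, 9, 9, 10, 11, 11, 12, 19, 27]
[-0.0023, 0, -0.0063] a -0.02860864042363655 hexrow 101.72987529579882 gap by depth [(3, 13.9), (6, 11.5), (9, 9.1), (12, 6.8)]
S [132, 126, 108, 102, 109, 105, 118, 117, 112, 116, 135, 132, 101, 72, 72, 96, 140, 149, 150, 150, 149, 149, 148, 148, 147, 146, 146, 145, 145, 145, 144, 144, 142, 143]
D [74, 66, 62, 64, 67, 73, 77, 73, 65, 59, 55, 57, 68, 80, 89, 95, 98, 100, 100, 99, 98, 97, 93, 85, 72, 51, 31, 19, 13, 12, 19, 26, 33, 47]
[0, 0, -0.003] a -0.022720777103379323 hexrow 102.41454899866511 gap by depth [(3, 9.6), (6, 7.1), (9, 4.8), (12, 2.4)]
S [137, 126, 107, 108, 106, 111, 126, 128, 128, 127, 128, 127, 97, 73, 74, 111, 153, 152, 153, 153, 153, 152, 151, 152, 151, 151, 150, 150, 150, 148, 149, 148, 148, 147]
D [69, 68, 75, 82, 85, 85, 78, 67, 58, 62, 70, 84, 97, 102, 105, 107, 107, 106, 104, 103, 101, 96, 84, 70, 48, 27, 16, 10, 10, 11, 12, 12, 22, 32]
```

>>> {"method": "drive_tool", "body": {
  "series": [
    [[0.06,-0.01,-0.08],0],
    [[0.06,-0.01,-0.08],0],
    [[0.05,0,-0.08],0],
    [[0.06,-0.01,-0.08],0],
    [[0,0,0],0],
    [[0,0,0],0],
    [[0,0,0],0],
    [[0,0,0],0],
    [[0,0,0],0],
    [[0,0,0],0]
  ]
}}

```text
time: 28.1
ee_pos: [0.555, 0.0643, 0.1721]
eef_rot: [0.998, -0.059, -0.001, 0.0]
ft_force: [-9.4, -0.7, 11.4]
width: 0.0308
grip_force: 60.0
```

```bash
python3 m.py
```

```text
t 28.3 pos [0.55498719 0.06435514 0.17207399] F [-9.78968637 -0.67536309 15.9118309 ] axial 18.555521001650234 perp 1.2307718181143545 lat -1.8356082247689056 tq [-0.24310718  2.05398447 -0.06604477]
150 150 150 149 149 148 148 147 146 146 145 143 141 140 140 139 138 137 136 135 134 135 145 162 165 165 166 169 180 179 179 175 163 162 163 161 103 76 119 167 101 76 116 168 164 163 162 163 174 159 121 76 77 79 79 81 83 87 80 76 77 126 196 191 190 189 190 189 189 190 189 190 190 189 189 190 189 189 190 190 189
pred34 [ 98.5 131.6 143.5]
```

```bash
python3 -c "
from bench import r
print(r.close_job())"
```

```text
the job is handed in; nothing more can be done
None
```

I handed the job in at about 28 s. The ear defenders were hanging over the middle of the rail, seen in the pictures after release. The gun's coupler is on the nipple by the pulley and held at about 18.5 N, close to the pump's end stop. The snap-on is inferred from the push forces and image measurements, and the hand-in returned no verdict.

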